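# Load the post-cure light box and set its exposure dial

## Robot

A 6-joint arm with a two-finger parallel gripper is mounted at the origin on the work surface. World frame = base frame: x ahead of the robot, y to its left, z up, the work surface at z = 0. Lengths are in m, angles in rad, forces in N, time in s.
With the tool pointing down it reaches from about 0.35 to 0.975 m from the base axis. Payload 4.9 kg.
Tool frame: the origin (TCP) lies at the very end of the fingers, on their centre line; the grasp point (between the pads) lies 19 mm behind it; z points along the fingers, x is the direction in which the jaws open and shut, and the axes are right-handed (so a half turn about z gives the same grasp; the last joint's range is limited). The gripper opens to 85 mm and grips with 20 to 120 N. Pads are 22 mm wide; open, the fingers measure 114 mm over their backs; the gripper's body (76 mm by 85 mm) begins 54 mm behind the grasp point. The pads swing forward as they close: fully open they stand 13 mm farther back than shut.
Start: joints at [1.094, 0.053, 1.613, -0, 1.476, -0.119], TCP at [0.219, 0.585, 0.231] pointing down, gripper open.
Joint ranges: [-3.01, 3.01], [-1.01, 2.22], [0.06, 2.58], [-1.02, 4.17], [0.09, 2.62], [-3.14, 3.14]. Speed limits (rad/s): [2.57, 2.57, 3.14, 3.14, 3.14, 3.14].

## Interface

Orientations are given as a rotation vector (axis times angle).
In Python, from station import ctrl gives the robot as it stands.
- The arm moves only by the shell command python3 -m handwheel 'ROWS' [OPENING] [FORCE]. ROWS is a JSON object of lists of equal length, an entry for each row: "offset": the shift along the world's x, y, z in units of 40 mm (1.0 is 40 mm), a list of three; "roll": the turn about the world's z in units of 6 degrees (1.0 is 6 degrees). A call has exactly 10 rows; each row is the pose to reach, as a shift and turn from the pose commanded when the call began; what a row does not reach only later rows make up. A row lasts 1/10 s, in which the tool goes at most 50 mm and 8.59 degrees, less where a joint would pass 70% of its speed; a pose out of reach is approached as far as the arm can. A call with a gripper value outside its range is refused whole. OPENING is the finger opening in mm, from 0 to 85.4, set as the call begins (- or left out, the last holds). The fingers move at their own pace and stop on an object; FORCE is the grip in N (left out, the last holds). Time passes only in rows, so rows that repeat a pose let the fingers close, or fill a call up. It gives the time, the measured TCP pose, the force and the opening at its end, in the units of the state.
- ctrl.get_obs(): the state, without advancing time (a new reading comes with each control period).
- ctrl.get_image(name): name is "side" or "top" or "wrist"; returns a dict with "img" (400x640x3 uint8, red, green, blue), "fx", "fy", "cx", "cy" (pixels), "T" (4x4, takes a point from camera to world coordinates). Camera axes: x right, y down, z forward; pixel columns grow to the right and rows downward; lengths in m; the calibration is good to about 2 mm. A picture is of the moment at which its call begins. There is no depth.
- ctrl.finish_job(): hands the job in, once; it reports no verdict.
The state is a dict: "t": time; "q": joint angles; "dq": joint speeds; "effort": joint torques, N m; "tool_pos": TCP position; "tool_rot": TCP orientation; "contact_force": force on the tool from outside, world axes, zero at the start; "wrist_torque": the same for the moment, N m; "opening": finger opening in m.
Only numpy, scipy, OpenCV 4.12 (cv2) and the standard library are available. Lean on these libraries where they do the work, as an engineer would, in place of code of your own. Each camera call takes 0.05 s, during which the arm holds its last target.

## Task

Get the printed blue impression tray ready for curing: set it down gently in the light box's open drawer, flat and the same way up as it lies now, push the drawer fully shut, and turn the exposure dial on top of the box so that its white pointer line stands at the red marker on the dial's rim. Leave the marker and the other things on the bench where they are.

Things in the scene. Friction and masses are not known exactly. Their poses are not given: they have to be found in the camera images.
- lightbox: white bench-top light box, fixed, 220 (x) by 280 (y) by 140 mm high, origin under its centre, front towards its own -x. The flat top lies 140 mm above the bench. The drawer is in the front, left of the middle (towards +y); the exposure dial is on the top at the front right (-y).
- drawer (a joint): how far the drawer stands open, m: 0 fully shut, 0.135 fully out. It slides out along the box's -x, carries no spring, needs about 2 N to push and stays where it is left. It starts open.
- drawer_floor (a point): centre of the drawer's flat inner floor, 70 mm above the bench; axes as the box's. Floor 131 (x) by 140 mm (y), side and back rims 12 mm high. The 12 mm thick front panel begins 67 mm from here towards -x and rises 40 mm above the floor. Of the floor's length, as much as the drawer stands open (measured from the panel) is free from above; the rest lies under the box's top, 40 mm overhead.
- drawer_front (a point): point in the middle of the front panel's flat outer face, 26 mm above the drawer's floor; axes as the box's: pushing here along +x shuts the drawer. The panel is 150 mm wide and reaches from 14 mm below the drawer's floor to 40 mm above it.
- dial (a joint): reading of the exposure dial, rad: grows as the dial is turned clockwise seen from above, 0 to 5.236. Friction holds it where it is left (about 0.04 N m to turn).
- dial_grip (a point): point on the dial's upright axis, 28 mm above the box's flat top, a good height to grip. A black skirt of 60 mm diameter, 9 mm high, carries an upright dark bar grip 52 mm long, 13 mm thick, its top 37 mm above the box's top; both turn together. The point's x axis runs level along the bar from the axis to the half with the white pointer line; z is up.
- dial_pointer (a point): outer end of the dial's white pointer line, on the skirt, 30 mm from the axis; axes as dial_grip.
- marker (a joint): angle of the red marker on the dial's rim, rad, measured like dial: the pointer stands at the marker when the two readings are equal. It is a stiff rider (about 0.3 N m to shift), 4 mm high, 7 mm wide, 33 to 45 mm from the axis, and must stay where it is set.
- marker_tip (a point): the red marker's inner part, 36 mm from the dial's axis; its x axis (horizontal) points from the dial's axis outward through the marker.
- tray: blue printed impression tray, loose, about 50 g, 94 mm long (x) with its handle, 71 mm wide (y), lying with its open trough upward; origin at the middle of its length and width, on its underside; z up. A horseshoe wall, 3 mm thick and 17 mm high, from x = -17 to +47 mm on a 3 mm floor; the handle sticks out of the round front towards -x.
- tray_handle (a point): middle of the free part of the tray's handle, 34 mm from the tray's origin along its -x and 14 mm above its underside. The handle is a bar 14 mm wide (y) and 12 mm thick, its underside 8 mm above the tray's underside, and is free over about 26 mm of its length, so it can be pinched across y from above; nothing of the tray lies below or beside that part.
- cast: bystander: cream stone cast of a jaw, 72 by 66 by 32 mm, loose, origin on its underside.
- pen: bystander: felt marker pen lying flat, 135 mm long (x), 14 mm thick, loose, origin near the middle of its underside.
- resin: bystander: closed amber resin bottle, 60 mm diameter, 135 mm high, standing, loose, origin under its centre.

How it is judged:
On the way, in this order (a step that is already met when the one before it is completed fails the run):
1. the tray lies flat and right way up in the open drawer, let go (value of joint drawer above 0.05 m and z of tray in the frame of drawer_floor between -0.005 and 0.005 m and x of tray in the frame of drawer_floor between -0.05 and 0.05 m and y of tray in the frame of drawer_floor between -0.05 and 0.05 m and angle between tray's own z axis and vertical below 0.1 rad and contact force between the fingers and tray below 0.05 N), for 0.2 s.
2. the drawer is shut with the tray in it (value of joint drawer below 0.005 m), for 0.2 s.
At the end, for the whole second after the job is handed in: Drawer shut to within 5 mm; tray at rest in it, right way up and flat on its floor (5 mm, 0.1 rad), its middle within 50 mm of the floor's centre each way; dial pointer within 0.1 rad (6 degrees) of the red marker. The dial may be set before or after the loading (value of joint drawer below 0.005 m and z of tray in the frame of drawer_floor between -0.005 and 0.005 m and x of tray in the frame of drawer_floor between -0.05 and 0.05 m and y of tray in the frame of drawer_floor between -0.05 and 0.05 m and angle between tray's own z axis and vertical below 0.1 rad and linear speed of tray below 0.02 m/s and angle between the x axis of dial_pointer and the x axis of marker_tip, either way round below 0.1 rad and horizontal distance between dial_pointer and marker_tip below 0.02 m); the robot touches nothing.
It fails at once if the tray is dropped: it moves faster than 0.75 m/s (a fall of about 30 mm) while the fingers do not touch it (linear speed of tray above 0.75 m/s and contact force between the fingers and tray below 0.05 N).
It fails at once if the red marker is shifted by more than 5 mm (distance of marker_tip from where it was at the start of the episode above 0.005 m).
It fails at once if the stone cast is moved by more than 30 mm (distance of cast from where it was at the start of the episode above 0.03 m).
It fails at once if the pen is moved by more than 30 mm (distance of pen from where it was at the start of the episode above 0.03 m).
It fails at once if the bottle is moved by more than 30 mm (distance of resin from where it was at the start of the episode above 0.03 m).
It also fails if it takes over 72 s, if anything falls off the work surface, if the arm or the gripper's body presses on something with over 40 N, if the wrist force passes 120 N, or if a joint passes its speed limit or range.

## Working session

There is one attempt and no reset: what is moved stays moved. The work goes in short steps, Python scripts to look and compute and a shell command to move; the robot and the scene stay as the last step left them, time stands still between calls to the robot, and variables do not carry over. Pictures are saved under pics/ and viewed, and the job is handed in when it is done.

```bash
mkdir -p pics; ls; python3 - <<'E'
from station import ctrl
import cv2,numpy as np
for n in ["side","top","wrist"]:
    d=ctrl.get_image(n); cv2.imwrite(f"pics/{n}0.png",d["img"][:,:,::-1]); print(n,d["fx"],d["fy"],d["cx"],d["cy"]);print(np.round(d["T"],4).tolist())
print(ctrl.get_obs())
E
```

```text
pics
side 467.06317861972815 467.06317861972815 324.7951848688054 199.7200964977498
[[-0.9327, -0.2434, 0.2662, 0.3049], [-0.3603, 0.6638, -0.6554, 0.7116], [-0.0172, -0.7072, -0.7068, 0.8673], [0.0, 0.0, 0.0, 1.0]]
top 443.17012277594046 443.17012277594046 319.5927412457569 196.93381215280522
[[0.007, -0.9924, 0.1232, 0.4845], [-0.9999, -0.0058, 0.0102, 0.0041], [-0.0094, -0.1233, -0.9923, 1.1709], [0.0, 0.0, 0.0, 1.0]]
wrist 276.75304246289346 276.75304246289346 322.4672433806002 198.17245920858997
[[0.3495, 0.8995, 0.2622, 0.1527], [0.9369, -0.3354, -0.0986, 0.6103], [-0.0007, 0.2802, -0.96, 0.373], [0.0, 0.0, 0.0, 1.0]]
{'t': 0.15, 'q': array([ 1.09401178e+00,  5.32235232e-02,  1.61393669e+00, -3.32703682e-06,
        1.47599904e+00, -1.19009629e-01]), 'dq': array([-4.73078527e-05, -2.56890671e-03, -4.78083087e-03,  1.45670337e-03,
        5.53844480e-04, -5.62066080e-04]), 'effort': array([ 9.93352442e-04, -3.94240379e+01, -3.70722699e+01,  8.48913515e-06,
        4.60834766e-03,  1.23417129e-05]), 'tool_pos': array([0.21865912, 0.58500288, 0.23035912]), 'tool_rot': array([ 2.58065799e+00,  1.79030036e+00, -2.17120042e-03]), 'contact_force': array([-0.46111543,  0.18836856,  0.07205195]), 'wrist_torque': array([-0.02664352, -0.00247745,  0.02388705]), 'opening': 0.0854206363676796}
```

View pics/top0.png

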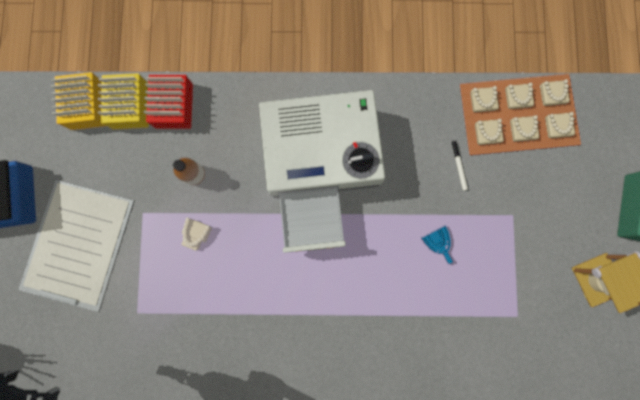

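View pics/side0.png

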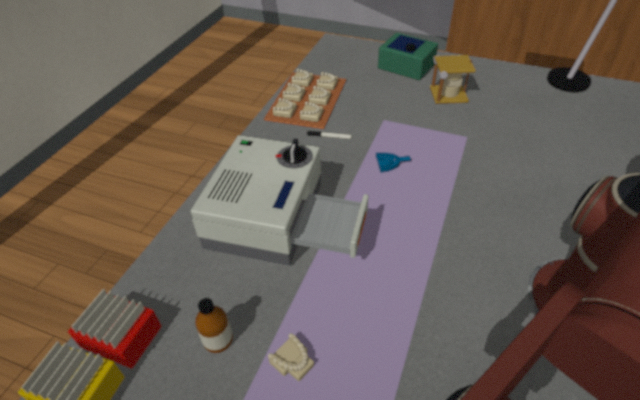

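View pics/wrist0.png

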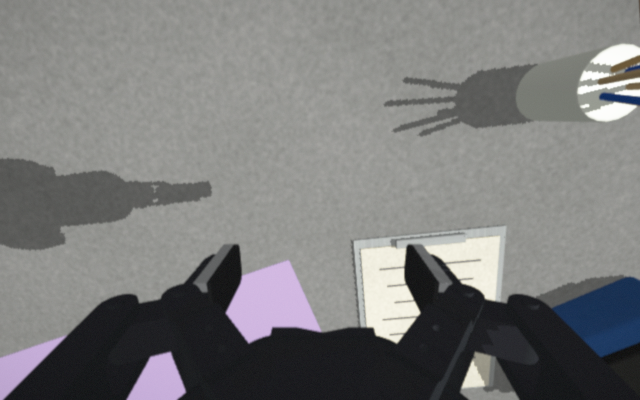

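The top view (up is +x, left is +y) shows the box around (322,142), its drawer open to about (313,248), the dial at (361,160) with its marker near (354,146), and the tray at (438,242) with its handle towards (452,262). The pen is at (459,165), the cast at (195,234) and the bottle at (187,170). I'll zoom in next.

```bash
python3 - <<'E'
import cv2,numpy as np
t=cv2.imread("pics/top0.png"); s=cv2.imread("pics/side0.png")
def z(im,x,y,w,h,k,n): cv2.imwrite(n,cv2.resize(im[y:y+h,x:x+w],None,fx=k,fy=k,interpolation=cv2.INTER_CUBIC))
z(t,250,85,140,170,3.5,"pics/zbox.png"); 
a=cv2.resize(t[220:270,415:465],None,fx=8,fy=8,interpolation=cv2.INTER_CUBIC)
b=cv2.resize(t[135:185,336:386],None,fx=8,fy=8,interpolation=cv2.INTER_CUBIC)
cv2.imwrite("pics/zt.png",np.hstack([a,b]))
z(s,190,120,240,150,3.3,"pics/zs.png")
E
```

```text
(no output)
```

View pics/zbox.png

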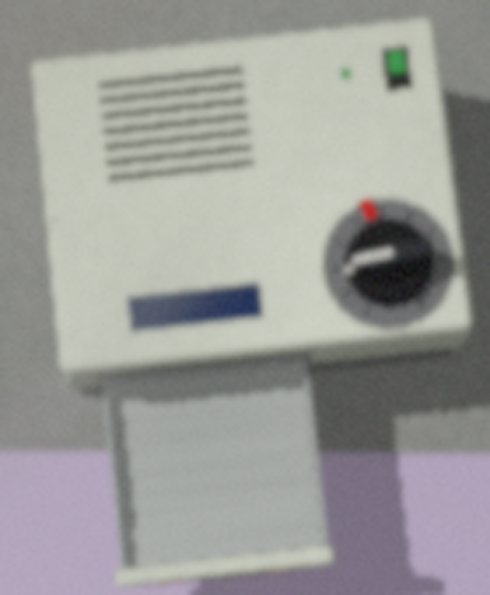

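View pics/zt.png

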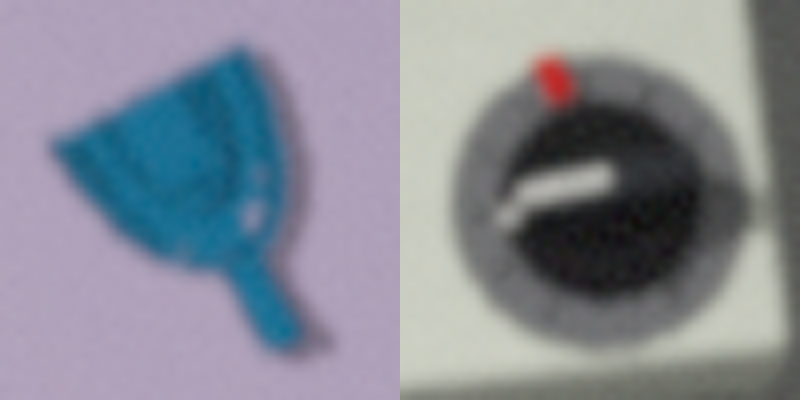

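View pics/zs.png

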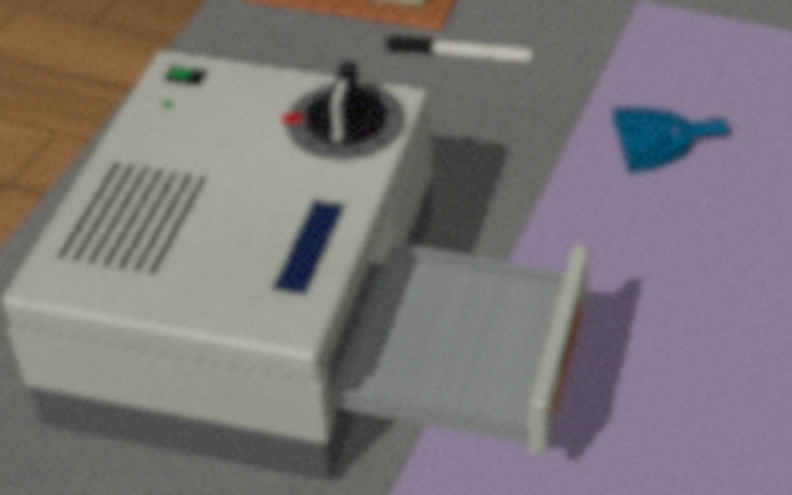

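```bash
cat > h.py <<'E'
import numpy as np,cv2
def ray(d,u,v,z):
    T=np.array(d["T"]);r=T[:3,:3]@np.array([(u-d["cx"])/d["fx"],(v-d["cy"])/d["fy"],1]);o=T[:3,3]
    return o+r*(z-o[2])/r[2]
def proj(d,p):
    T=np.array(d["T"]);c=T[:3,:3].T@(np.array(p)-T[:3,3]);return d["fx"]*c[0]/c[2]+d["cx"],d["fy"]*c[1]/c[2]+d["cy"]
E
python3 - <<'E'
from station import ctrl
from h import *
np.set_printoptions(precision=4,suppress=True)
d=ctrl.get_image("top")
def B(x,y,z,ox,oy,k): return ray(d,ox+(x+.5)/k-.5,oy+(y+.5)/k-.5,z)
b=lambda x,y,z:B(x,y,z,250,85,3.5)
TL,TR,BL,BR=[b(*p,.14) for p in[(32,62),(430,18),(60,368),(470,325)]]
print("box",TL,TR,BL,BR,"len",np.linalg.norm(TL-TR),np.linalg.norm(BL-BR),np.linalg.norm(TL-BL),np.linalg.norm(TR-BR))
a=lambda p,q:np.degrees(np.arctan2((q-p)[1],(q-p)[0]))
print("yaw",a(TR,TL)-90,a(BR,BL)-90,a(BL,TL),a(BR,TR),"c",(TL+TR+BL+BR)/4)
PL,PR=b(118,583,.11),b(333,560,.11);print("panel",PL,PR,np.linalg.norm(PL-PR),a(PR,PL)-90,(PL+PR)/2)
t=lambda x,y,z:B(x,y,z,415,220,8); D=lambda x,y,z:B(x-400,y,z,336,135,8)
c1,c2,he=t(245,45,.017),t(55,145,.017),t(285,348,.014)
m=(c1+c2)/2;print("tray",c1,c2,he,np.linalg.norm(c1-c2),"len",np.linalg.norm((m-he)[:2]),"yaw",a(he,m),a(c1,c2)-90, "orig",(m+he)/2)
mk=D(553,80,.142);dc=D(600,203,.14);bar=D(607,205,.149);p=D(505,216,.149)
print("dial",mk,dc,bar,p,"r",np.linalg.norm(mk-dc),np.linalg.norm(p-bar),"ang mk",a(dc,mk),"p",a(dc,p),a(bar,p))
E
```

```text
box [0.8415 0.1629 0.14  ] [ 0.8739 -0.1112  0.14  ] [0.6287 0.139  0.14  ] [ 0.6595 -0.1364  0.14  ] len 0.2760406101488039 0.2771273364526142 0.21406613268526475 0.2158792672290455
yaw 6.751162216928506 6.375572038478936 6.4209384449145785 6.710557757411392 c [0.7509 0.0136 0.14  ]
panel [0.4857 0.1003 0.11  ] [ 0.5022 -0.0457  0.11  ] 0.1469406367893677 6.464880893236568 [0.4939 0.0273 0.11  ]
tray [ 0.5558 -0.3107  0.017 ] [ 0.523  -0.2484  0.017 ] [ 0.4585 -0.3216  0.014 ] 0.07031476153685191 len 0.09118942022480965 yaw 27.467945431752725 27.763813189125443 orig [ 0.499  -0.3006  0.0155]
dial [ 0.738  -0.0677  0.142 ] [ 0.7013 -0.0816  0.14  ] [ 0.6988 -0.0829  0.149 ] [ 0.6954 -0.053   0.149 ] r 0.03926529802526518 0.03009135267550663 ang mk 20.8113750673492 p 101.68643422643143 96.55553845531821
```

The measurements match the given sizes:

| Item | Measured |
|---|---|
| Box top | 276 x 215 mm, yaw about 6.5° |
| Tray | 70 mm wide, 91 mm long, yaw about 27.6° |
| Tray handle | about (0.469, -0.316) |
| Marker radius | 39 mm |
| Pointer radius | 30 mm |

I'll move towards the tray now, with a total roll of about -132°.

```bash
python3 -m handwheel '{"offset":[[0.58,-0.96,0],[1.16,-1.92,0],[1.74,-2.88,0],[2.32,-3.84,0],[2.9,-4.8,0],[3.48,-5.76,0],[4.06,-6.72,0],[4.64,-7.68,0],[5.2,-8.64,0],[5.8,-9.6,0]],"roll":[-1.1,-2.2,-3.3,-4.4,-5.5,-6.6,-7.7,-8.8,-9.9,-11]}' 50 30
python3 -m handwheel '{"offset":[[0.05,-1.2,0],[0.1,-2.4,0],[0.15,-3.6,0],[0.2,-4.8,0],[0.25,-6,0],[0.3,-7.2,0],[0.35,-8.4,0],[0.4,-9.6,-0.3],[0.45,-10.8,-0.6],[0.48,-11.9,-1]],"roll":[-1.1,-2.2,-3.3,-4.4,-5.5,-6.6,-7.7,-8.8,-9.9,-11]}'
python3 -m handwheel '{"offset":[[0,-0.5,-0.2],[0,-0.98,-0.5],[0,-0.98,-0.5],[0,-0.98,-0.5],[0,-0.98,-0.5],[0,-0.98,-0.5],[0,-0.98,-0.5],[0,-0.98,-0.5],[0,-0.98,-0.5],[0,-0.98,-0.5]],"roll":[0,0,0,0,0,0,0,0,0,0]}'
python3 - <<'E'
from station import ctrl
import cv2
for n in ["side","top","wrist"]:
    d=ctrl.get_image(n); cv2.imwrite(f"pics/{n}1.png",d["img"][:,:,::-1])
o=ctrl.get_obs();print(o["t"],o["tool_pos"],o["tool_rot"],o["q"])
E
```

```text
t: 1.2
tool_pos: [0.4513, 0.1997, 0.2313]
tool_rot: [-3.14, -0.089, -0.001]
contact_force: [0.7, 0.1, 0.3]
opening: 0.0503
t: 2.2
tool_pos: [0.4701, -0.2772, 0.1916]
tool_rot: [2.681, -1.637, 0.003]
contact_force: [1.2, 0.2, 0.8]
opening: 0.0499
t: 3.2
tool_pos: [0.4701, -0.3137, 0.1714]
tool_rot: [-2.686, 1.63, -0.0]
contact_force: [1.1, 0.7, -0.0]
opening: 0.05
3.35 [ 0.47005195 -0.31378716  0.17127538] [-2.68575755e+00  1.62979823e+00  1.00636631e-04] [-7.20288808e-01 -4.47876572e-02  1.81253804e+00 -4.22123077e-07
  1.37390726e+00  3.70564121e-01]
```

View pics/wrist1.png

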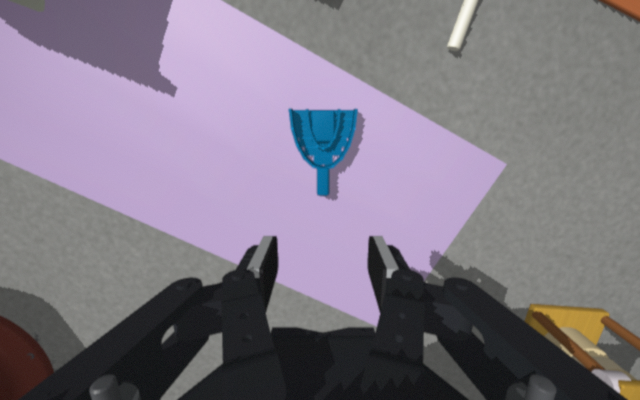

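View pics/side1.png

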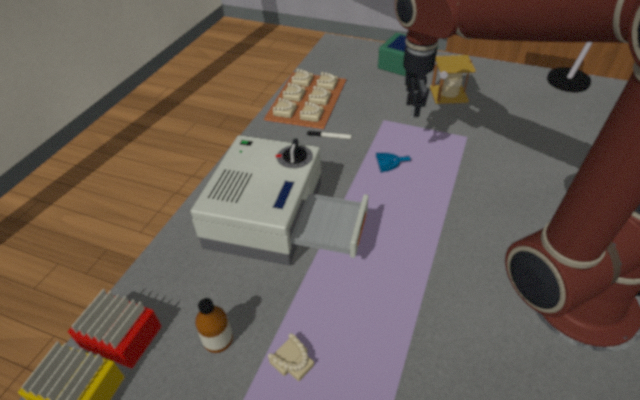

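The wrist view shows the tray nearly square to the jaws, with back corners at (290,110) and (357,110) and the handle around (322,168) to (322,195). I'll work out the handle position from this view.

```bash
python3 - <<'E'
from station import ctrl
from h import *
np.set_printoptions(precision=4,suppress=True)
d=ctrl.get_image("wrist");cv2.imwrite("pics/w2.png",d["img"][:,:,::-1])
c1,c2,he=ray(d,357,110,.017),ray(d,290,110,.017),ray(d,322.5,196,.014)
m=(c1+c2)/2;u=(m-he)[:2];print(np.linalg.norm(c1-c2),np.linalg.norm(u),np.degrees(np.arctan2(u[1],u[0])))
u/=np.linalg.norm(u);print("handle",he[:2]+.013*u,m[:2]-.081*u)
o=ctrl.get_obs();r=o["tool_rot"];print(np.degrees(2*np.arctan2(r[1],r[0])),o["tool_pos"])
R=cv2.Rodrigues(r)[0];print(R)
E
```

```text
0.06855739838124579 0.09230811836974484 26.906964402195552
handle [ 0.4701 -0.3139] [ 0.4686 -0.3147]
297.4990774129688 [ 0.4701 -0.3138  0.1713]
[[ 0.4617 -0.887  -0.0001]
 [-0.887  -0.4617  0.0001]
 [-0.0001  0.     -1.    ]]
```

```bash
python3 -m handwheel '{"offset":[[0,-0.02,-0.6],[0,-0.02,-1.2],[0,-0.02,-1.8],[0,-0.02,-2.4],[0,-0.02,-3.0],[0,-0.02,-3.5],[0,-0.02,-3.9],[0,-0.02,-4.1],[0,-0.02,-4.1],[0,-0.02,-4.1]],"roll":[0,0,0,0,0,0,0,0,0,0]}' 45
python3 -m handwheel '{"offset":[[0,0,0],[0,0,0],[0,0,0],[0,0,0],[0,0,0],[0,0,0],[0,0,0],[0,0,0],[0,0,0],[0,0,0]],"roll":[0,0,0,0,0,0,0,0,0,0]}' 0 30
python3 - <<'E'
from station import ctrl
import cv2
for n in ["side","wrist"]:
    d=ctrl.get_image(n); cv2.imwrite(f"pics/{n}3.png",d["img"][:,:,::-1])
E
```

```text
t: 4.4
tool_pos: [0.4706, -0.3151, 0.0081]
tool_rot: [2.686, -1.63, 0.002]
contact_force: [0.2, -0.2, -0.2]
opening: 0.0449
t: 5.4
tool_pos: [0.4707, -0.3151, 0.0084]
tool_rot: [2.686, -1.63, 0.002]
contact_force: [-1.7, 0.7, 5.3]
opening: 0.013
```

View pics/wrist3.png

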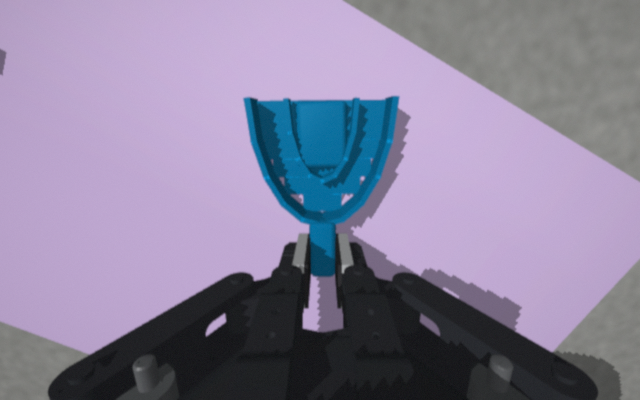

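The handle at (322,250) is pinched between the pads, with the opening at 13 mm. Next I'll lift and check.

```bash
python3 -m handwheel '{"offset":[[0,0,0.2],[0,0,0.5],[0,0,1.0],[0,0,1.6],[0,0,2.3],[0,0,3.0],[0,0,3.7],[0,0,4.3],[0,0,4.8],[0,0,5]],"roll":[0,0,0,0,0,0,0,0,0,0]}'
python3 -m handwheel '{"offset":[[0.1,0.3,0],[0.2,0.9,0],[0.4,1.8,0],[0.6,2.8,0],[0.8,3.8,0],[1.0,4.8,0],[1.2,5.8,0],[1.4,6.7,0],[1.5,7.3,0],[1.5,7.6,0]],"roll":[-0.2,-0.5,-0.9,-1.3,-1.7,-2.1,-2.5,-2.9,-3.2,-3.45]}'
python3 -m handwheel '{"offset":[[0.1,0.4,0],[0.18,0.8,0],[0.23,1.12,0],[0.23,1.12,0],[0.23,1.12,0],[0.23,1.12,0],[0.23,1.12,0],[0.23,1.12,0],[0.23,1.12,0],[0.23,1.12,0]],"roll":[0,0,0,0,0,0,0,0,0,0]}'
python3 - <<'E'
from station import ctrl
import cv2
for n in ["side","wrist","top"]:
    d=ctrl.get_image(n); cv2.imwrite(f"pics/{n}4.png",d["img"][:,:,::-1])
s=cv2.imread("pics/side4.png");cv2.imwrite("pics/side4z.png",cv2.resize(s[80:280,190:450],None,fx=3,fy=3,interpolation=2))
E
```

```text
t: 6.5
tool_pos: [0.4709, -0.3153, 0.2107]
tool_rot: [2.685, -1.629, 0.007]
contact_force: [-0.2, -0.3, -0.9]
opening: 0.013
t: 7.5
tool_pos: [0.5296, -0.0083, 0.2065]
tool_rot: [2.35, -2.084, -0.002]
contact_force: [-0.1, -0.6, -1.0]
opening: 0.013
t: 8.5
tool_pos: [0.5393, 0.034, 0.2073]
tool_rot: [-2.349, 2.086, -0.0]
contact_force: [-0.2, 0.8, -0.0]
opening: 0.0132
```

View pics/wrist4.png

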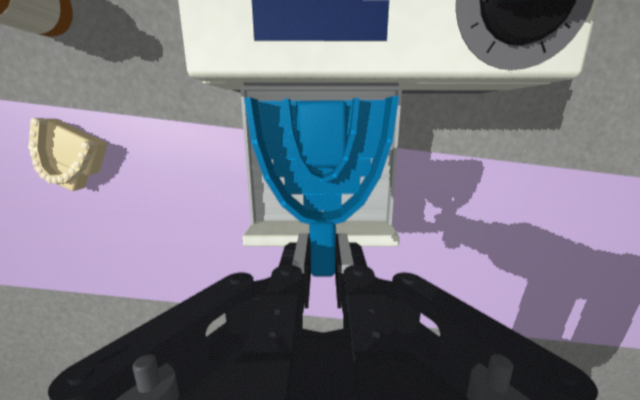

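View pics/side4z.png

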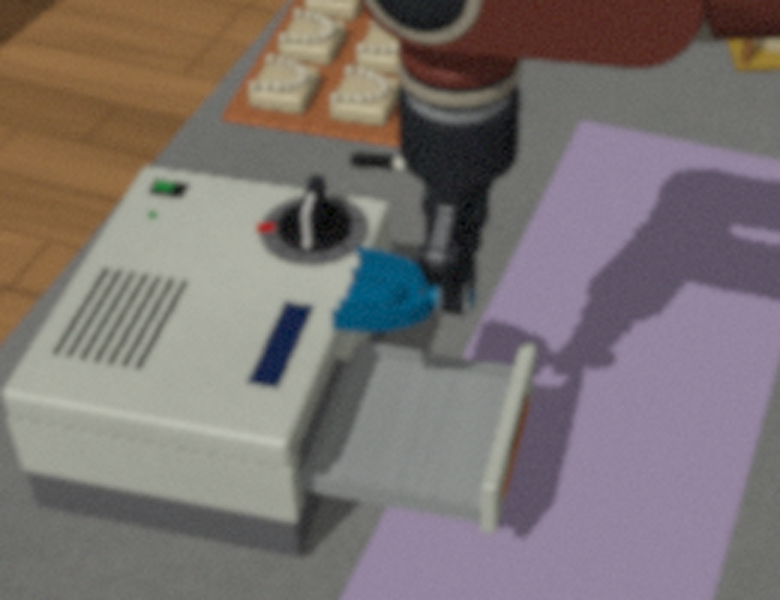

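View pics/top4.png

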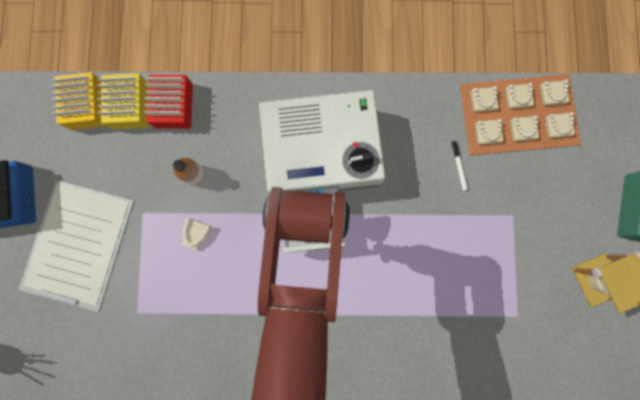

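The tray is level and right way up. It lines up with the drawer in the wrist view, with its centre at column 322 and the drawer spanning columns 247 to 400. Now I'll lower it slowly.

```bash
python3 -m handwheel '{"offset":[[0,0,-0.3],[0,0,-0.7],[0,0,-1.1],[0,0,-1.5],[0,0,-1.8],[0,0,-2.1],[0,0,-2.3],[0,0,-2.5],[0,0,-2.6],[0,0,-2.7]],"roll":[0,0,0,0,0,0,0,0,0,0]}'
python3 - <<'E'
from station import ctrl
import cv2
for n in ["side","wrist"]:
    d=ctrl.get_image(n); cv2.imwrite(f"pics/{n}5.png",d["img"][:,:,::-1])
s=cv2.imread("pics/side5.png");cv2.imwrite("pics/side5z.png",cv2.resize(s[80:280,190:450],None,fx=3,fy=3,interpolation=2))
E
```

```text
t: 9.65
tool_pos: [0.5396, 0.0342, 0.0994]
tool_rot: [-2.349, 2.085, -0.001]
contact_force: [1.1, 0.2, -0.8]
opening: 0.0132
```

View pics/side5z.png

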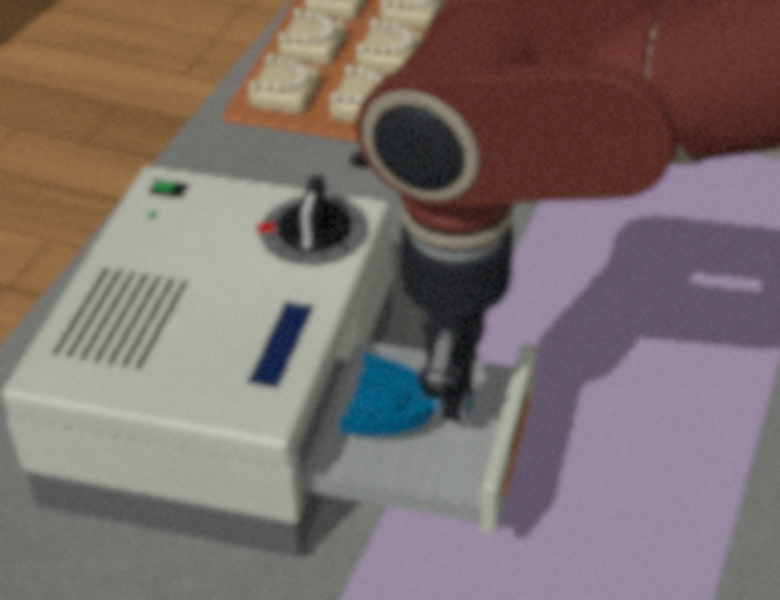

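View pics/wrist5.png

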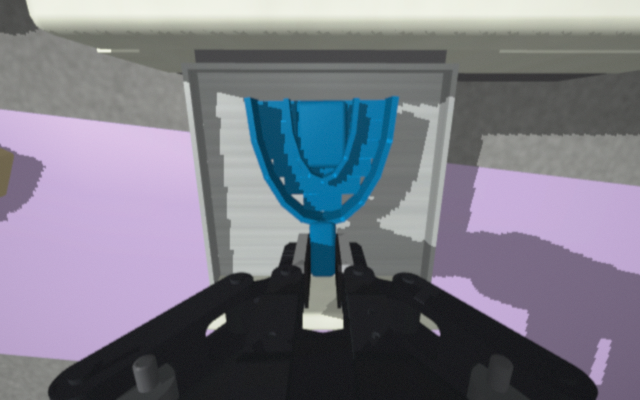

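The tray is well inside the rims, about 20 mm above the floor. I'll finish the descent.

```bash
python3 -m handwheel '{"offset":[[0,0,-0.1],[0,0,-0.2],[0,0,-0.28],[0,0,-0.35],[0,0,-0.4],[0,0,-0.44],[0,0,-0.47],[0,0,-0.49],[0,0,-0.5],[0,0,-0.5]],"roll":[0,0,0,0,0,0,0,0,0,0]}'
```

```text
t: 10.75
tool_pos: [0.5393, 0.0342, 0.0793]
tool_rot: [-2.349, 2.086, -0.0]
contact_force: [1.6, 0.4, -0.2]
opening: 0.0129
```

```bash
python3 -m handwheel '{"offset":[[0,0,-0.01],[0,0,-0.02],[0,0,-0.03],[0,0,-0.03],[0,0,-0.03],[0,0,-0.03],[0,0,-0.03],[0,0,-0.03],[0,0,-0.03],[0,0,-0.03]],"roll":[0,0,0,0,0,0,0,0,0,0]}'
python3 -m handwheel '{"offset":[[0,0,0],[0,0,0],[0,0,0],[0,0,0],[0,0,0],[0,0,0],[0,0,0],[0,0,0],[0,0,0],[0,0,0]],"roll":[0,0,0,0,0,0,0,0,0,0]}' 40
python3 - <<'E'
from station import ctrl
import cv2
for n in ["side","wrist"]:
    d=ctrl.get_image(n); cv2.imwrite(f"pics/{n}6.png",d["img"][:,:,::-1])
s=cv2.imread("pics/side6.png");cv2.imwrite("pics/side6z.png",cv2.resize(s[80:280,190:450],None,fx=3,fy=3,interpolation=2))
E
```

```text
t: 11.75
tool_pos: [0.5396, 0.0342, 0.0785]
tool_rot: [-2.349, 2.086, -0.001]
contact_force: [-2.0, 1.3, 4.8]
opening: 0.0128
t: 12.75
tool_pos: [0.5393, 0.0342, 0.0781]
tool_rot: [2.349, -2.086, -0.0]
contact_force: [-0.7, -0.3, 0.5]
opening: 0.0401
```

View pics/wrist6.png

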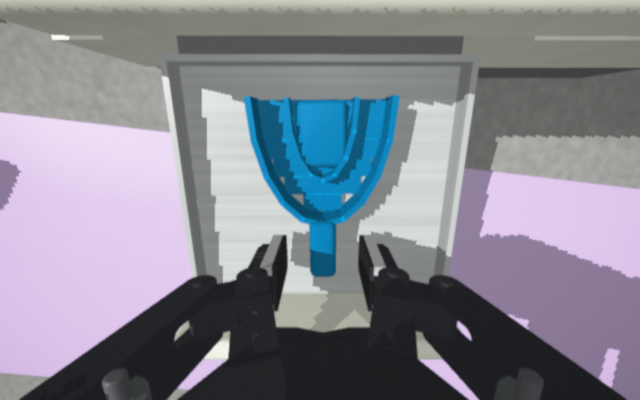

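The tray is released and lies flat. Next I'll go straight up, shut the fingers, and move to in front of the panel.

```bash
python3 -m handwheel '{"offset":[[0,0,0.2],[0,0,0.5],[0,0,1.0],[0,0,1.5],[0,0,2.0],[0,0,2.5],[0,0,3],[0,0,3.5],[0,0,3.8],[0,0,4]],"roll":[0,0,0,0,0,0,0,0,0,0]}'
python3 -m handwheel '{"offset":[[-0.4,-0.05,0],[-0.9,-0.1,0],[-1.4,-0.2,0],[-1.9,-0.25,0],[-2.4,-0.3,0],[-2.4,-0.3,-0.8],[-2.4,-0.3,-1.7],[-2.4,-0.3,-2.6],[-2.4,-0.3,-3.3],[-2.4,-0.3,-3.8]],"roll":[0,0,0,0,0,0,0,0,0,0]}' 0 30
python3 - <<'E'
from station import ctrl
import cv2
for n in ["side","wrist","top"]:
    d=ctrl.get_image(n); cv2.imwrite(f"pics/{n}7.png",d["img"][:,:,::-1])
s=cv2.imread("pics/side7.png");cv2.imwrite("pics/side7z.png",cv2.resize(s[80:280,190:450],None,fx=3,fy=3,interpolation=2))
print(ctrl.get_obs()["tool_pos"])
E
```

```text
t: 13.85
tool_pos: [0.5398, 0.0342, 0.2403]
tool_rot: [-2.348, 2.085, -0.003]
contact_force: [-0.5, 0.6, -0.5]
opening: 0.0399
t: 14.85
tool_pos: [0.4414, 0.0224, 0.0833]
tool_rot: [2.348, -2.084, -0.005]
contact_force: [-1.0, -0.3, -0.3]
opening: 0.0002
[0.44172716 0.02236694 0.08451878]
```

View pics/wrist7.png

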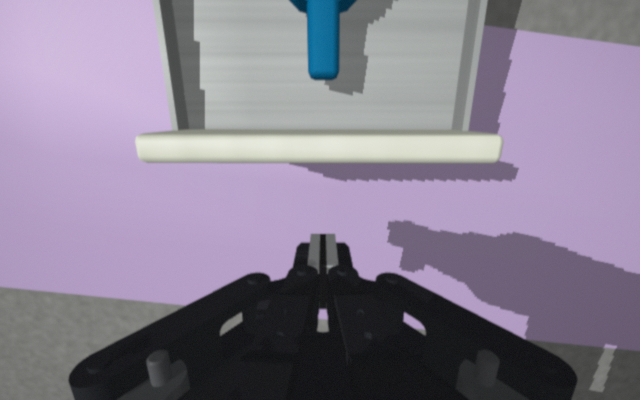

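View pics/side7z.png

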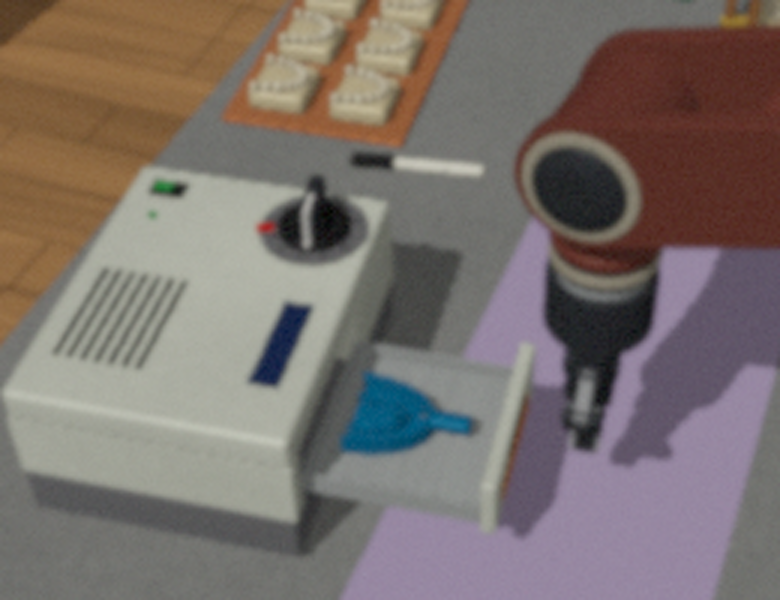

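The tray lies flat in the drawer and the closed fingers stand about 40 mm in front of the panel. Now I'll push along the box's +x.

```bash
python3 -m handwheel '{"offset":[[0.3,0.03,0],[0.6,0.07,0],[0.8,0.09,0],[0.95,0.11,0],[1.05,0.12,0],[1.15,0.13,0],[1.3,0.15,0],[1.5,0.17,0],[1.7,0.19,0],[1.9,0.22,0]],"roll":[0,0,0,0,0,0,0,0,0,0]}'
python3 -m handwheel '{"offset":[[0.2,0.02,0],[0.4,0.05,0],[0.6,0.07,0],[0.8,0.09,0],[1.0,0.11,0],[1.2,0.14,0],[1.35,0.15,0],[1.45,0.17,0],[1.55,0.18,0],[1.6,0.18,0]],"roll":[0,0,0,0,0,0,0,0,0,0]}'
python3 - <<'E'
from station import ctrl
import cv2
for n in ["side","wrist","top"]:
    d=ctrl.get_image(n); cv2.imwrite(f"pics/{n}8.png",d["img"][:,:,::-1])
s=cv2.imread("pics/side8.png");cv2.imwrite("pics/side8z.png",cv2.resize(s[80:280,190:450],None,fx=3,fy=3,interpolation=2))
print(ctrl.get_obs()["tool_pos"])
E
```

```text
t: 16.0
tool_pos: [0.5199, 0.031, 0.086]
tool_rot: [2.349, -2.086, -0.0]
contact_force: [-3.1, -0.1, 0.6]
opening: 0.0003
t: 17.0
tool_pos: [0.5835, 0.0383, 0.0861]
tool_rot: [-2.349, 2.086, 0.0]
contact_force: [-1.7, 0.4, 0.2]
opening: 0.0
[0.58375286 0.03811395 0.08632857]
```

View pics/wrist8.png

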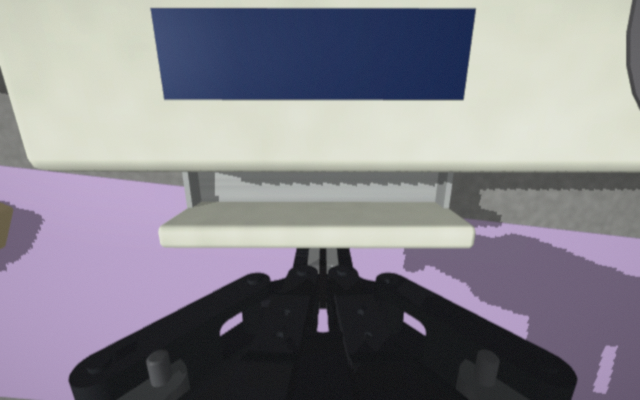

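View pics/side8z.png

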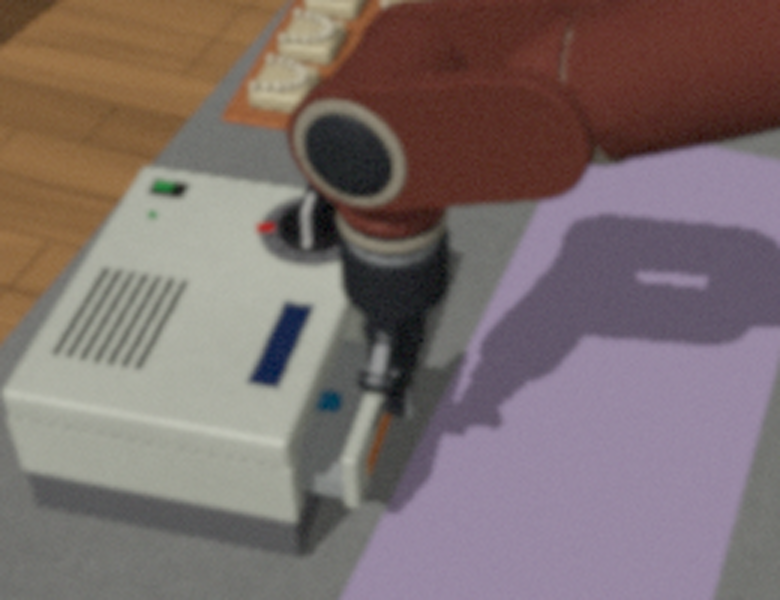

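The drawer is still open by roughly 30 mm. I'll push on more slowly.

```bash
python3 -m handwheel '{"offset":[[0.1,0.01,0],[0.2,0.02,0],[0.3,0.03,0],[0.4,0.05,0],[0.5,0.06,0],[0.55,0.06,0],[0.6,0.07,0],[0.64,0.07,0],[0.68,0.08,0],[0.7,0.08,0]],"roll":[0,0,0,0,0,0,0,0,0,0]}'
```

```text
t: 18.15
tool_pos: [0.6114, 0.0414, 0.0861]
tool_rot: [2.349, -2.086, 0.0]
contact_force: [-1.9, 0.9, 1.1]
opening: 0.0002
```

```bash
python3 -m handwheel '{"offset":[[0.02,0,0],[0.04,0,0],[0.06,0.01,0],[0.08,0.01,0],[0.08,0.01,0],[0.08,0.01,0],[0.08,0.01,0],[0.08,0.01,0],[0.08,0.01,0],[0.08,0.01,0]],"roll":[0,0,0,0,0,0,0,0,0,0]}'
```

```text
t: 19.15
tool_pos: [0.614, 0.0417, 0.0861]
tool_rot: [2.349, -2.085, -0.001]
contact_force: [-4.6, -1.4, 2.9]
opening: -0.0002
```

```bash
python3 -m handwheel '{"offset":[[0.02,0,0],[0.04,0,0],[0.06,0.01,0],[0.06,0.01,0],[0.06,0.01,0],[0.06,0.01,0],[0.06,0.01,0],[0.06,0.01,0],[0.06,0.01,0],[0.06,0.01,0]],"roll":[0,0,0,0,0,0,0,0,0,0]}'
python3 - <<'E'
from station import ctrl
import cv2
d=ctrl.get_image("wrist"); cv2.imwrite(f"pics/wrist9.png",d["img"][:,:,::-1])
o=ctrl.get_obs();print(o["tool_pos"],o["contact_force"])
E
```

```text
t: 20.15
tool_pos: [0.6139, 0.0417, 0.0861]
tool_rot: [2.345, -2.081, -0.008]
contact_force: [-14.8, -3.3, 10.0]
opening: 0.0003
[0.61394125 0.04171695 0.0861    ] [-15.08652438  -2.32619773  10.34240357]
```

View pics/wrist9.png

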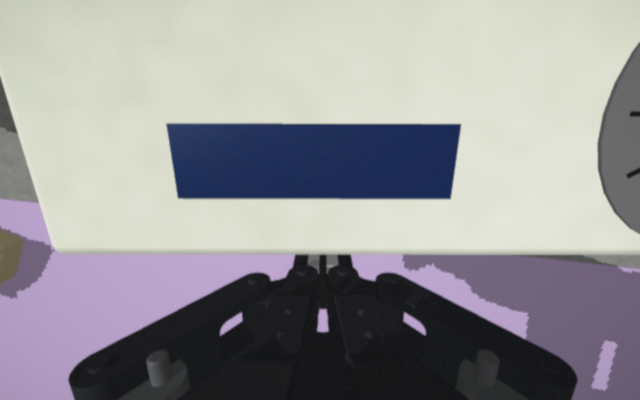

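The push stalled at 15 N with the panel flush against the box (at local x about -0.122), so the drawer is shut. I'll back off, rise, and go over the dial.

```bash
python3 -m handwheel '{"offset":[[-0.3,-0.03,0],[-0.8,-0.09,0],[-1.4,-0.16,0],[-1.5,-0.17,0.6],[-1.5,-0.17,1.6],[-1.5,-0.17,2.6],[-1.5,-0.17,3.6],[-1.5,-0.17,4.5],[-1.5,-0.17,5.0],[-1.5,-0.17,5.3]],"roll":[0,0,0,0,0,0,0,0,0,0]}' 0
python3 -m handwheel '{"offset":[[0.4,-0.3,0],[0.8,-0.6,0],[1.2,-0.9,0],[1.6,-1.2,0],[2.0,-1.5,0],[2.4,-1.8,0],[2.8,-2.1,0],[3.1,-2.4,0],[3.3,-2.7,0],[3.5,-2.9,0]],"roll":[1.2,2.4,3.6,4.8,6,7.2,8.4,9.6,10.8,12]}' 45
python3 -m handwheel '{"offset":[[0,0,0],[0,0,0],[0,0,0],[0,0,0],[0,0,0],[0,0,0],[0,0,0],[0,0,0],[0,0,0],[0,0,0]],"roll":[1.1,2.2,3.2,3.4,3.4,3.4,3.4,3.4,3.4,3.4]}'
python3 - <<'E'
from station import ctrl
import cv2,numpy as np
for n in ["side","wrist","top"]:
    d=ctrl.get_image(n); cv2.imwrite(f"pics/{n}10.png",d["img"][:,:,::-1])
    if n=="wrist": np.save("w10.npy",d,allow_pickle=True)
s=cv2.imread("pics/side10.png");cv2.imwrite("pics/side10z.png",cv2.resize(s[80:280,190:450],None,fx=3,fy=3,interpolation=2))
o=ctrl.get_obs();print(o["tool_pos"],o["q"],np.degrees(2*np.arctan2(o["tool_rot"][1],o["tool_rot"][0])))
E
```

```text
t: 21.2
tool_pos: [0.5579, 0.0355, 0.301]
tool_rot: [-2.347, 2.083, -0.007]
contact_force: [-0.2, 0.2, -0.1]
opening: 0.0002
t: 22.2
tool_pos: [0.6971, -0.0813, 0.2962]
tool_rot: [-3.127, 0.299, 0.002]
contact_force: [0.3, -0.8, 0.2]
opening: 0.0451
t: 23.2
tool_pos: [0.6969, -0.0806, 0.2981]
tool_rot: [3.131, 0.252, 0.0]
contact_force: [-0.6, 0.4, -0.2]
opening: 0.0447
[ 0.6968737  -0.08060718  0.2981496 ] [-2.21125681e-01  2.01100702e-01  1.34099306e+00 -1.96301539e-06
  1.59943707e+00 -3.81585938e-01] 9.193692256062162
```

View pics/wrist10.png

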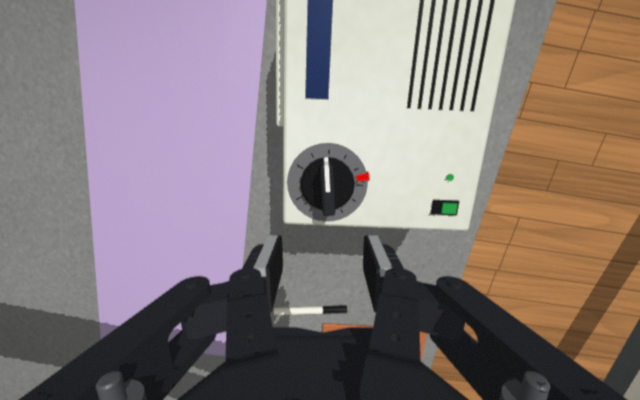

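View pics/side10z.png

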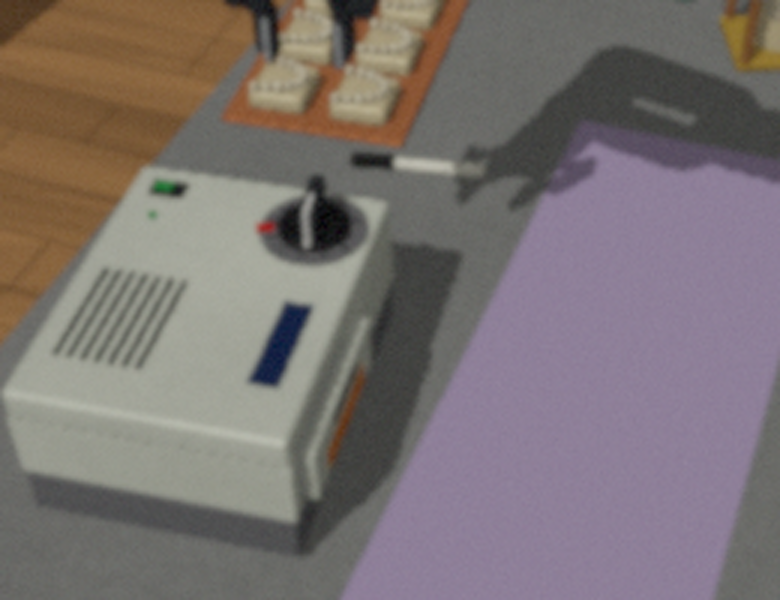

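The drawer is shut flush. In the wrist view the dial is at about (327,182), with the marker at (362,177) and the pointer at (326,157). I'll zoom in to measure them.

```bash
python3 - <<'E'
import cv2
s=cv2.imread("pics/wrist10.png");cv2.imwrite("pics/w10z.png",cv2.resize(s[132:232,277:387],None,fx=6,fy=6,interpolation=2))
E
```

View pics/w10z.png

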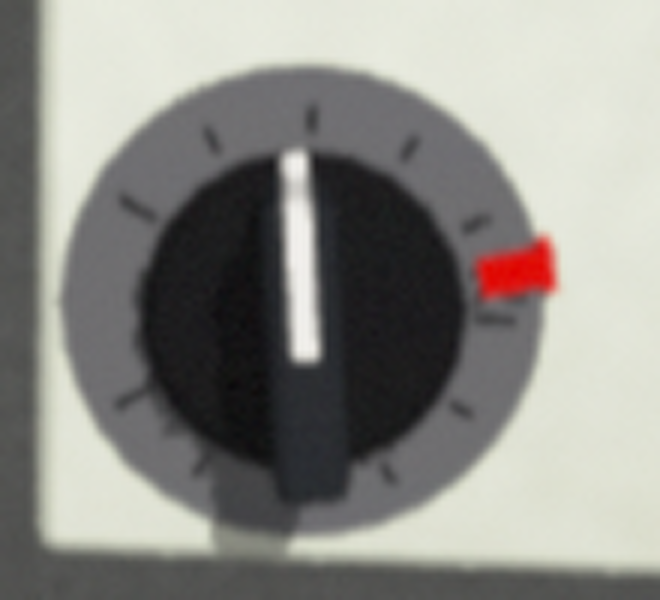

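```bash
python3 - <<'E'
from h import *
np.set_printoptions(precision=4,suppress=True)
d=np.load("w10.npy",allow_pickle=True).item()
P=lambda x,y,z:ray(d,277+(x+.5)/6-.5,132+(y+.5)/6-.5,z)
a=lambda p,q:np.degrees(np.arctan2((q-p)[1],(q-p)[0]))
ring=np.mean([P(62,300,.141),P(545,300,.141),P(303,65,.141),P(303,535,.141)],0)
sk=np.mean([P(142,308,.149),P(463,308,.149),P(302,150,.149),P(302,465,.149)],0)
rr=[np.linalg.norm(P(62,300,.141)-P(545,300,.141)),np.linalg.norm(P(142,308,.149)-P(463,308,.149)),np.linalg.norm(P(302,150,.149)-P(302,465,.149))]
print(ring,sk,rr)
mk=P(517,270,.1435);p=P(294,155,.149);pi=P(304,355,.177);be=P(312,497,.177);bt=P(294,198,.177)
c=(ring+sk)/2
print("mk",np.linalg.norm((mk-c)[:2]),a(c,mk),"p",np.linalg.norm((p-c)[:2]),a(c,p),"bar top dir",a(be,pi),"be from c",a(c,be)+180,np.linalg.norm((be-c)[:2]), "inner",(pi-c))
E
```

```text
[ 0.7025 -0.0774  0.141 ] [ 0.7021 -0.0766  0.149 ] [np.float64(0.08932705220778786), np.float64(0.057863041702649935), np.float64(0.0582383835222574)]
mk 0.03964272943202417 18.848421629185413 p 0.02839377105990805 102.73662741362354 bar top dir 102.62853272675913 be from c 101.82837311421943 0.02536305343523686 inner [-0.0002 -0.0007  0.032 ]
```

```bash
python3 - <<'E'
from station import ctrl
from h import *
d=ctrl.get_image("side")
g=lambda x,y,z:ray(d,190+(x+.5)/3.3-.5,120+(y+.5)/3.3-.5,z)
print(np.mean([g(283,118,.141),g(405,118,.141),g(345,80,.141),g(345,158,.141)],0))
E
python3 -m handwheel '{"offset":[[0.13,0.05,0],[0.13,0.05,-0.3],[0.13,0.05,-0.8],[0.13,0.05,-1.3],[0.13,0.05,-1.8],[0.13,0.05,-2.2],[0.13,0.05,-2.6],[0.13,0.05,-2.8],[0.13,0.05,-2.9],[0.13,0.05,-3]],"roll":[0.2,0.5,0.55,0.55,0.55,0.55,0.55,0.55,0.55,0.55]}' 45
python3 - <<'E'
from station import ctrl
import cv2,numpy as np
for n in ["side","wrist"]:
    d=ctrl.get_image(n); cv2.imwrite(f"pics/{n}11.png",d["img"][:,:,::-1])
s=cv2.imread("pics/side11.png");cv2.imwrite("pics/side11z.png",cv2.resize(s[80:280,190:450],None,fx=3,fy=3,interpolation=2))
E
```

```text
[ 0.70387029 -0.07858495  0.141     ]
t: 24.4
tool_pos: [0.7025, -0.0787, 0.1786]
tool_rot: [3.123, 0.342, 0.002]
contact_force: [-0.5, 0.2, -0.2]
opening: 0.0447
```

View pics/wrist11.png

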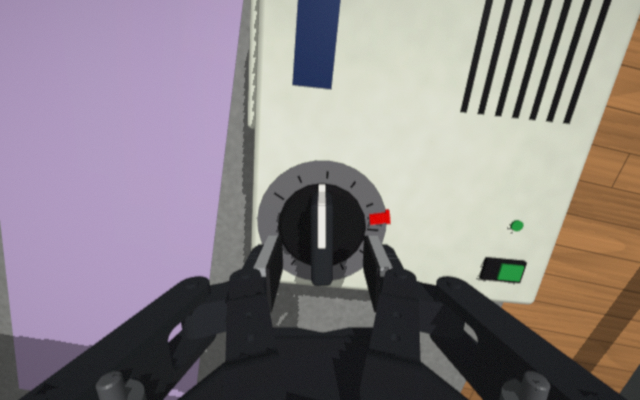

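View pics/side11z.png

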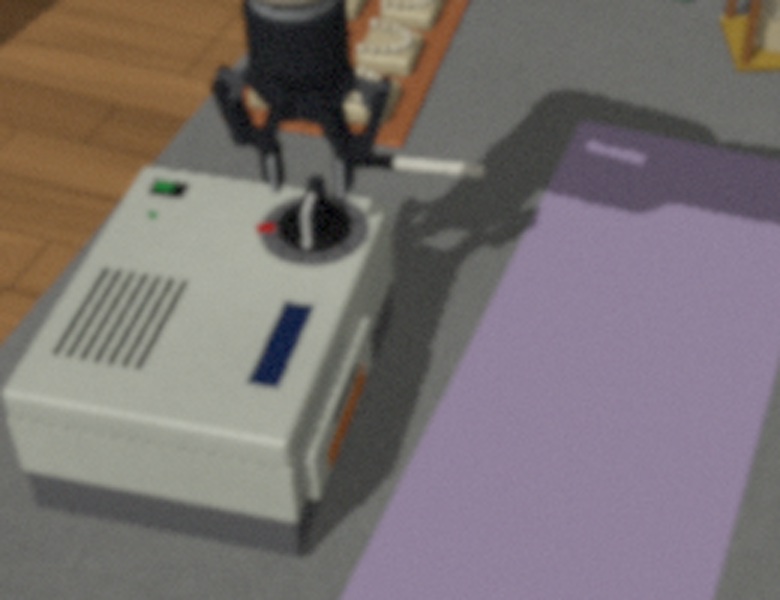

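The bar stands square and centred between the jaws (columns 312 to 330 around 322). I'll go down and grip it.

```bash
python3 -m handwheel '{"offset":[[0,0,-0.1],[0,0,-0.2],[0,0,-0.3],[0,0,-0.4],[0,0,-0.5],[0,0,-0.56],[0,0,-0.6],[0,0,-0.62],[0,0,-0.62],[0,0,-0.62]],"roll":[0,0,0,0,0,0,0,0,0,0]}'
python3 -m handwheel '{"offset":[[0,0,0],[0,0,0],[0,0,0],[0,0,0],[0,0,0],[0,0,0],[0,0,0],[0,0,0],[0,0,0],[0,0,0]],"roll":[0,0,0,0,0,0,0,0,0,0]}' 0 25
```

```text
t: 25.5
tool_pos: [0.7022, -0.0786, 0.1535]
tool_rot: [3.123, 0.342, 0.001]
contact_force: [-0.3, -0.1, -1.5]
opening: 0.045
t: 26.5
tool_pos: [0.7017, -0.0787, 0.1536]
tool_rot: [3.123, 0.342, -0.001]
contact_force: [-4.9, 0.1, 3.8]
opening: 0.0126
```

```bash
python3 -m handwheel '{"offset":[[0,0,0],[0,0,0],[0,0,0],[0,0,0],[0,0,0],[0,0,0],[0,0,0],[0,0,0],[0,0,0],[0,0,0]],"roll":[-0.4,-1,-1.7,-2.4,-3.1,-3.8,-4.4,-4.8,-5,-5]}'
python3 - <<'E'
from station import ctrl
o=ctrl.get_obs();print(o["contact_force"],o["wrist_torque"])
E
```

```text
t: 27.5
tool_pos: [0.7018, -0.0787, 0.1536]
tool_rot: [3.105, -0.478, -0.001]
contact_force: [-5.4, -0.5, 4.6]
opening: 0.0121
[-5.36878804 -0.51772102  4.64105424] [-0.13153628  0.83442007 -0.07291183]
```

The forces are low, so I'll continue the turn.

```bash
python3 -m handwheel '{"offset":[[0,0,0],[0,0,0],[0,0,0],[0,0,0],[0,0,0],[0,0,0],[0,0,0],[0,0,0],[0,0,0],[0,0,0]],"roll":[-0.6,-1.6,-2.7,-3.8,-4.9,-6,-7,-7.9,-8.5,-8.7]}'
python3 - <<'E'
from station import ctrl
import cv2,numpy as np
d=ctrl.get_image("wrist"); cv2.imwrite(f"pics/wrist12.png",d["img"][:,:,::-1])
o=ctrl.get_obs();print(o["contact_force"],o["wrist_torque"])
E
```

```text
t: 28.5
tool_pos: [0.7019, -0.0789, 0.1536]
tool_rot: [2.577, -1.796, 0.0]
contact_force: [-5.9, -1.2, 4.7]
opening: 0.0121
[-4.894853   -0.34713458  4.17791932] [-0.29375322  0.85935607 -0.04885961]
```

View pics/wrist12.png

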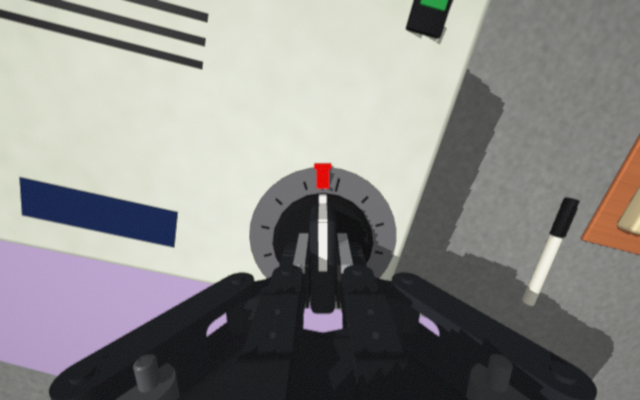

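The pointer line (column 322) is directly under the red marker (column 322). I'll let go, rise straight up and check from clear of the dial.

```bash
python3 -m handwheel '{"offset":[[0,0,0],[0,0,0],[0,0,0],[0,0,0],[0,0,0],[0,0,0],[0,0,0],[0,0,0],[0,0,0],[0,0,0]],"roll":[0,0,0,0,0,0,0,0,0,0]}' 40
python3 -m handwheel '{"offset":[[0,0,0.1],[0,0,0.3],[0,0,0.6],[0,0,1],[0,0,1.5],[0,0,2],[0,0,2.5],[0,0,3],[0,0,3.4],[0,0,3.6]],"roll":[0,0,0,0,0,0,0,0,0,0]}'
python3 -m handwheel '{"offset":[[-0.3,0,0],[-0.9,0,0],[-1.6,0,0],[-2.4,0,0],[-3.2,0,0],[-3.8,0,0],[-4.2,0,0],[-4.4,0,0],[-4.4,0,0],[-4.4,0,0]],"roll":[0,0,0,0,0,0,0,0,0,0]}'
python3 - <<'E'
from station import ctrl
import cv2,numpy as np
for n in ["side","wrist","top"]:
    d=ctrl.get_image(n); cv2.imwrite(f"pics/{n}13.png",d["img"][:,:,::-1]); np.save(n+"13.npy",d,allow_pickle=True)
s=cv2.imread("pics/side13.png");cv2.imwrite("pics/side13z.png",cv2.resize(s[80:280,190:450],None,fx=3,fy=3,interpolation=2))
E
```

```text
t: 29.55
tool_pos: [0.7021, -0.0786, 0.1533]
tool_rot: [-2.578, 1.795, 0.0]
contact_force: [-0.4, -0.6, -0.5]
opening: 0.04
t: 30.55
tool_pos: [0.7029, -0.0788, 0.3011]
tool_rot: [-2.577, 1.794, -0.006]
contact_force: [-0.2, 0.4, -0.0]
opening: 0.0402
t: 31.55
tool_pos: [0.5265, -0.0786, 0.2974]
tool_rot: [-2.578, 1.795, -0.0]
contact_force: [0.2, -0.1, -0.6]
opening: 0.04
```

View pics/wrist13.png

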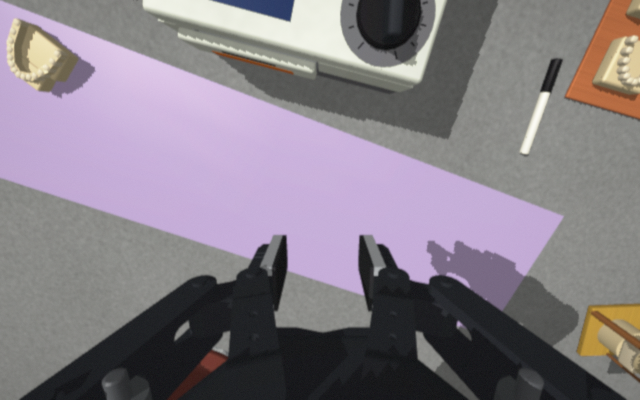

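View pics/top13.png

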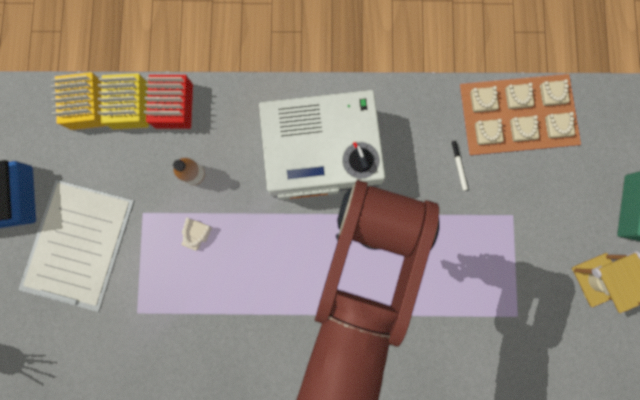

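View pics/side13z.png

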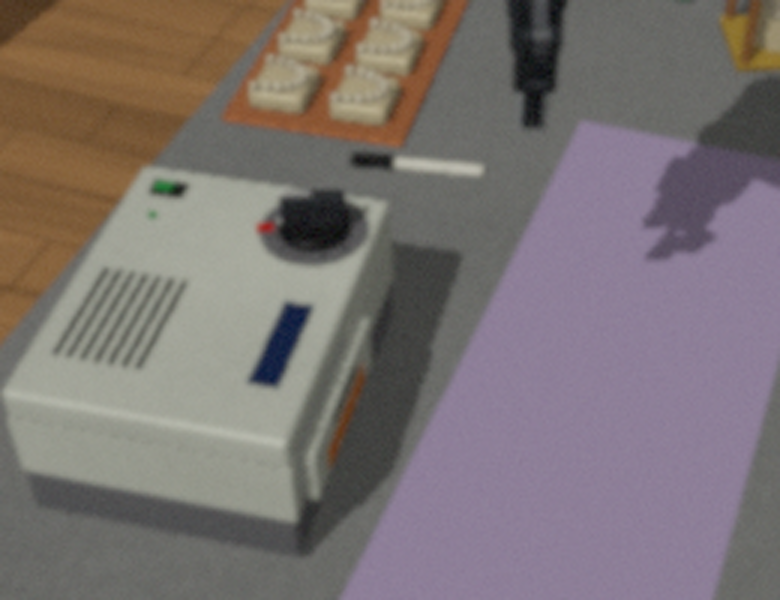

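The drawer is shut and the bystanders have not moved: pen (459,165), cast (195,234), bottle (187,170). I'll check the pointer numerically in the top view.

```bash
python3 - <<'E'
import cv2
s=cv2.imread("pics/top13.png");cv2.imwrite("pics/t13z.png",cv2.resize(s[135:185,336:386],None,fx=10,fy=10,interpolation=2))
E
```

```text
(no output)
```

View pics/t13z.png

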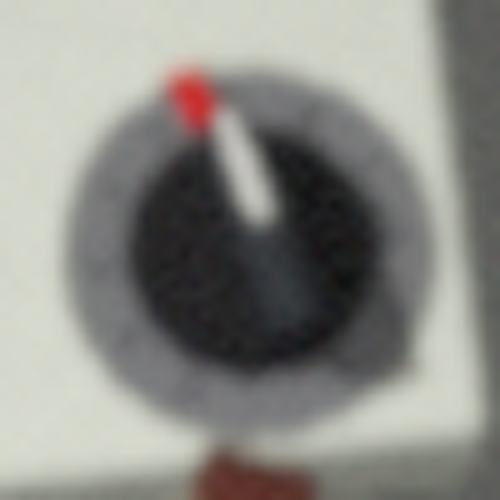

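```bash
python3 - <<'E'
from h import *
d=np.load("top13.npy",allow_pickle=True).item()
P=lambda x,y,z:ray(d,336+(x+.5)/10-.5,135+(y+.5)/10-.5,z)[:2]
a=lambda p,q:np.degrees(np.arctan2((q-p)[1],(q-p)[0]))
ring=np.mean([P(67,250,.141),P(435,250,.141),P(250,65,.141),P(250,435,.141)],0)
mk=P(192,100,.143)
i,o=P(264,218,.177),P(229,114,.177)
print(ring,"marker",a(ring,mk),np.linalg.norm(mk-ring),"line",a(i,o),"outer from axis",a(ring,o),np.linalg.norm(o-ring))
E
```

```text
[ 0.70215961 -0.08164019] marker 21.265745774344666 0.03820193383353464 line 18.038945374151897 outer from axis 17.957991938315025 0.025213094343543258
```

The two estimates differ by up to about 3° (top view: marker 21.3°, line 18.0°; wrist view: aligned). I'll take one closer wrist view to be sure.

```bash
python3 -m handwheel '{"offset":[[0.3,0,0],[0.9,0,0],[1.6,0,0],[2.4,0,0],[3.2,0,0],[3.3,0,0],[3.3,0,-0.3],[3.3,0,-0.5],[3.3,0,-0.5],[3.3,0,-0.5]],"roll":[0,0,0,0,0,0,0,0,0,0]}'
python3 - <<'E'
from station import ctrl
import cv2,numpy as np
d=ctrl.get_image("wrist"); np.save("w14.npy",d,allow_pickle=True);s=d["img"][:,:,::-1]
cv2.imwrite("pics/w14.png",s)
cv2.imwrite("pics/w14z.png",cv2.resize(s[40:160,270:410],None,fx=5,fy=5,interpolation=2))
E
```

```text
t: 32.7
tool_pos: [0.6572, -0.0786, 0.2769]
tool_rot: [2.578, -1.795, -0.001]
contact_force: [0.3, 0.2, -0.3]
opening: 0.0398
```

View pics/w14z.png

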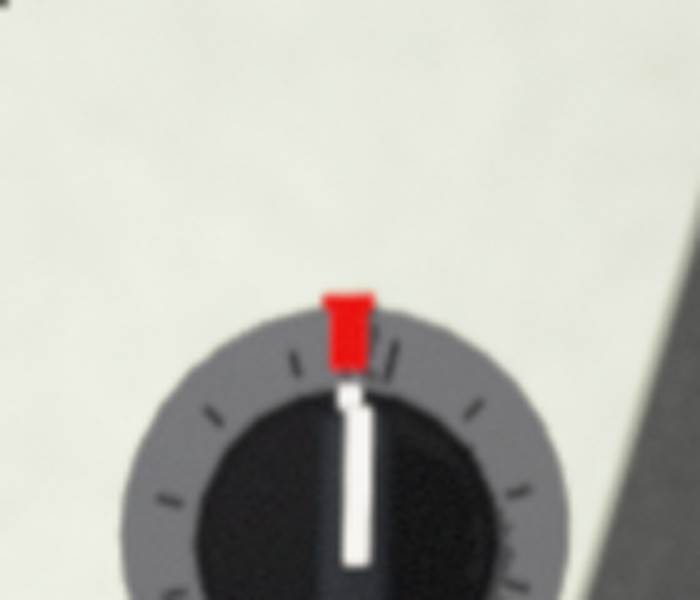

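On the skirt the pointer's outer end (column 350) stands directly under the marker (column 349), so they agree to within about 1°. The arm is clear of everything, so I'll hand in.

```bash
python3 - <<'E'
from station import ctrl
print(ctrl.finish_job())
E
```

```text
the job is handed in; nothing more can be done
None
```

I set the tray flat in the open drawer, pushed the drawer shut, turned the dial to the red marker and handed the job in at about 33 s. The hand-in reports no verdict.

- **Tray:** it was lowered until it touched the floor (about 5 N), then released. It lay flat and right way up near the middle of the drawer. Once the drawer was shut I could not see it again.
- **Drawer:** it was pushed until it stalled at about 15 N. The pictures show the panel flush with the box.
- **Dial:** I gripped the bar and turned it about 82° clockwise. The closest wrist view puts the pointer under the marker to within about 1°. The coarser top view gave about 3°, which disagrees slightly but is still inside the 6° limit.
- **Other things:** the marker, pen, cast and bottle look unmoved in the last top view. The arm was clear of everything at hand-in.

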